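# Open the wax pot at the carving bench

## Task

The carver wants to drop wax bars into the wide, low steel pot. Lift its lid off by the knob and set it down gently, flat with the knob up, wholly on the square wooden board; leave the pot standing where it is, and leave the tall narrow pot closed.

Things in the scene. Friction and masses are not known exactly. Their poses are not given: they have to be found in the camera images.
- wax_pot: The wide, low, empty steel pot: 140 mm across at the rim, 75 mm high, 4 mm wall, about 0.6 kg, standing loose on the bench, with two small loop handles on its sides (at its own +y and -y, 50 mm up, reaching 20 mm out). Origin: centre of its underside; z up.
- wax_lid: The wide pot's loose steel lid, 146 mm across, about 0.22 kg. Origin: centre of its underside (the underside of the plug that sits in the pot's mouth); z up through the knob. Heights above the origin: plug, 124 mm across, 0 to 8 mm; rim plate 8 to 12 mm; low dome to 18 mm; thin stem 18 to 28 mm; round black knob, 28 mm across, 28 to 54 mm. On the pot the origin is 67 mm above the bench and the plug has 4 mm play all round; set down flat elsewhere it stands on the plug.
- board: Flat square board of light wood, 200 x 200 mm, 18 mm thick, loose on the bench. Origin: centre of its underside; x and y along its sides, z up.
- tall_lid: The lid of the other, tall narrow steel pot (96 mm across, 95 mm high), which must stay closed. Same build as the wide lid but 102 mm across, with a knob 22 mm across whose top is 141 mm above the bench. Origin: centre of its underside, 87 mm above the bench; z up through the knob.
Things that resemble listed ones, but are neither listed nor needed, are in the scene too. Leave any orange or purple look-alike of the wax_lid alone.

How it is judged:
On the way:
1. the wide pot's lid is held and lifted clear of the pot, roughly level (z of wax_lid in the frame of wax_pot above 0.085 m and angle between wax_lid's own z axis and vertical below 0.4 rad and contact force between the fingers and wax_lid above 0.5 N), for 0.2 s.
At the end, for the whole second after the job is handed in: The wide lid rests flat (10 degrees), knob up, on the board as it lies on the bench, centres within 35 mm along each side of the board; the wide pot stands upright within 30 mm of its start; the tall pot's lid is within 20 mm of its start (x of wax_lid in the frame of board between -0.035 and 0.035 m and y of wax_lid in the frame of board between -0.035 and 0.035 m and z of wax_lid in the frame of board between 0.012 and 0.024 m and height (world z) of board below 0.01 m and angle between each of wax_lid, wax_pot's own z axis and vertical below 0.17 rad and linear speed of wax_lid below 0.02 m/s and distance of wax_pot from where it was at the start of the episode below 0.03 m and distance of tall_lid from where it was at the start of the episode below 0.02 m); the robot touches nothing.
It fails at once if the tall pot's lid is moved more than 20 mm (distance of tall_lid from where it was at the start of the episode above 0.02 m).
It fails at once if the wide pot is tipped more than about 17 degrees (angle between wax_pot's own z axis and vertical above 0.3 rad).
It fails at once if the lid is dropped (falls free from more than about 20 mm) (linear speed of wax_lid above 0.63 m/s and contact force between the fingers and wax_lid below 0.2 N).
It also fails if it takes over 50 s, if anything falls off the work surface, if the arm or the gripper's body presses on something with over 40 N, if the wrist force passes 120 N, or if a joint passes its speed limit or range.

## Robot

A 7-joint arm with a two-finger parallel gripper is mounted at the origin on the work surface. World frame = base frame: x ahead of the robot, y to its left, z up, the work surface at z = 0. Lengths are in m, angles in rad, forces in N, time in s.
With the tool pointing down it reaches from about 0.425 to 0.875 m from the base axis. Payload 4.7 kg.
Tool frame: the origin (TCP) lies midway between the tips of the shut fingers; the grasp point (between the pads) lies ctrl.grasp_offset behind it (ctrl.grasp_offset is the distance from the TCP to the grasp point, in m); z points along the fingers, y is the line along which they close (so a half turn about z gives the same grasp; the last joint's range is limited). The gripper opens to 87 mm and grips with 3 to 60 N. Pads are 19 mm wide; open, the fingers measure 117 mm over their backs; the gripper's body (75 mm by 190 mm) begins 51 mm behind the grasp point.
Start: joints at [1.2, 0.321, -0.07, 1.45, 0.023, 1.371, -0.057], TCP at [0.244, -0.602, 0.194] pointing down, gripper open.
Joint ranges: [-2.86, 2.86], [-0.3, 2.09], [-1.38, 1.24], [0.06, 2.45], [-1.56, 4.7], [0.09, 2.05], [-2.69, 2.69]. Speed limits (rad/s): [2.57, 2.57, 3.14, 3.14, 3.14, 3.14, 3.14].

## Interface

Orientations are given as a rotation vector (axis times angle).
In Python, from bench import ctrl gives the robot as it stands. The module is installed in compiled form; this text tells all that it offers.
- The arm moves only by the tool jog_arm, never from a script. Its argument "moves" is one flat list of numbers, 7 for each row, row after row: the shift along the tool's x, y, z in units of 30 cm (1.0 is 30 cm), then the turn, a rotation vector about the tool's x, y, z in units of 60 degrees (1.0 is 60 degrees), then the gripper's target within -1 to 1 (fully open at 1, half-way at 0, shut at -1). In form: [x, y, z, wx, wy, wz, fingers, x, y, z, wx, wy, wz, fingers, ...]. A call has exactly 8 rows; each row is the pose to reach, as a shift and turn from the pose commanded when the call began, along the tool's axes at that moment; what a row does not reach only later rows make up. A row lasts 1/8 s, in which the tool goes at most 62.5 mm and 10.7 degrees, less where a joint would pass 70% of its speed; a pose out of reach is approached as far as the arm can. A call with a number of a shift or a turn outside -1 to 1 is refused whole. A call with a gripper value outside its range is refused whole. The fingers move at their own pace and stop on an object; "newtons" is the grip in N (left out, the last holds). Time passes only in rows, so rows that repeat a pose let the fingers close, or fill a call up. It gives the time, the measured TCP pose, the force, the opening and the grip force at its end, in the units of the state.
- ctrl.get_state(): the state, without advancing time (a new reading comes with each control period).
- ctrl.get_image(name): name is "side" or "top"; returns a dict with "pixels" (420x560x3 uint8, red, green, blue), "fx", "fy", "cx", "cy" (pixels), "dist" ([k1, k2, p1, p2, k3] as OpenCV has them; the pictures are not rectified), "xyz" and "rotation" of the camera in the world. Camera axes: x right, y up, looking along -z (the intrinsics and any distortion apply to the point x, -y, -z); pixel columns grow to the right and rows downward; lengths in m; the calibration is good to about 2 mm. A picture is of the moment at which its call begins. There is no depth.
- ctrl.close_job(): hands the job in; it is judged then, once.
The state is a dict: "time": time; "joint_positions": joint angles; "qd": joint speeds; "joint_torque": joint torques, N m; "position": TCP position; "tool_rot": TCP orientation; "ft_force": force on the tool from outside, world axes, zero at the start; "torque": the same for the moment, N m; "grip_width": opening from 0.0 (shut) to 1.0 (fully open); "grip_force": force on a finger pad.
Only numpy, scipy, OpenCV 4.12 (cv2) and the standard library are available. Lean on these libraries where they do the work, as an engineer would, in place of code of your own. Each camera call takes 0.05 s, during which the arm holds its last target. There are 200 camera calls.

## Working session

There is one attempt and no reset: what is moved stays moved. The work goes in short steps, Python scripts to look and compute and a tool call to move; the robot and the scene stay as the last step left them, time stands still between calls to the robot, and variables do not carry over. Pictures are saved under pics/ and viewed, at most 11 in all, crops included, and the job is handed in when it is done.

Besides the shell and the picture viewer there is one more tool, called after "Emit:" as name(argument=value, ...) on one line, values as JSON. jog_arm: Moves the arm, as the interface text tells. Its arguments: {"type":"object","properties":{"moves":{"type":"array"},"newtons":{"type":"number"}},"required":["moves"]}

```bash
mkdir -p pics; cat > h.py <<'E'
import numpy as np, cv2
from scipy.spatial.transform import Rotation as R
from bench import ctrl
def rot(r):
    r=np.array(r,float); return r if r.shape==(3,3) else (R.from_rotvec(r).as_matrix() if r.size==3 else R.from_quat(r).as_matrix())
def snap(cam,name,crop=None,s=1):
    im=ctrl.get_image(cam); p=im['pixels'][:,:,::-1]
    if crop: a,b,c,d=crop; p=p[b:d,a:c]
    cv2.imwrite('pics/'+name,cv2.resize(p,None,fx=s,fy=s,interpolation=cv2.INTER_CUBIC)); return im
def ray(im,u,v):
    K=np.array([[im['fx'],0,im['cx']],[0,im['fy'],im['cy']],[0,0,1]])
    x,y=cv2.undistortPoints(np.array([[[u,v]]],float),K,np.array(im['dist'],float))[0,0]
    return np.array(im['xyz']),rot(im['rotation'])@np.array([x,-y,-1])
def at_z(im,u,v,z):
    o,d=ray(im,u,v); return o+d*(z-o[2])/d[2]
def proj(im,P):
    K=np.array([[im['fx'],0,im['cx']],[0,im['fy'],im['cy']],[0,0,1]])
    c=rot(im['rotation']).T@(np.array(P)-im['xyz']); c[1:]*=-1
    return cv2.projectPoints(c.reshape(1,1,3),np.zeros(3),np.zeros(3),K,np.array(im['dist'],float))[0].ravel()
E
python3 - <<'E'
from h import *
a=snap('top','t0.png',s=1.4); b=snap('side','s0.png',s=1.4)
for i in (a,b): print({k:v for k,v in i.items() if k!='pixels'})
print(ctrl.get_state(),ctrl.grasp_offset)
E
```

```text
{'fx': 521.7366693984322, 'fy': 521.7366693984322, 'cx': 288.5832361062534, 'cy': 205.87212410203284, 'dist': array([0.01063551, 0.        , 0.        , 0.        , 0.        ]), 'xyz': array([ 0.39918849, -0.01526337,  1.10103578]), 'rotation': array([ 0.16016787, -0.11624261, -1.57261678])}
{'fx': 464.18614067212434, 'fy': 464.18614067212434, 'cx': 283.60296291932315, 'cy': 218.7641796402886, 'dist': array([-0.08683965,  0.        ,  0.        ,  0.        ,  0.        ]), 'xyz': array([0.16704749, 0.48324308, 0.83856559]), 'rotation': array([ 0.30569899, -0.84424863, -2.3188734 ])}
{'time': 0.1, 'joint_positions': array([ 1.20010283,  0.32179034, -0.07006451,  1.4515727 ,  0.02255383,
        1.37082663, -0.05687879]), 'qd': array([ 0.00077025, -0.00176396, -0.00112506, -0.00192732,  0.00045009,
       -0.00159802,  0.00022702]), 'joint_torque': array([-2.91784008e-04, -4.92569876e+01, -4.05812524e-01, -3.13400960e+01,
       -6.40010834e-02,  3.94056458e-02,  4.39889789e-05]), 'position': array([ 0.24373164, -0.60195908,  0.19263396]), 'tool_rot': array([-3.08188653e+00, -6.00404932e-01,  6.30497051e-04]), 'ft_force': array([-0.95356633, -0.08851177, -0.45597517]), 'torque': array([-0.02495449, -0.0292084 ,  0.04439008]), 'grip_force': 0.0, 'grip_width': 1.0026154146632287} 0.0187
```

View pics/t0.png

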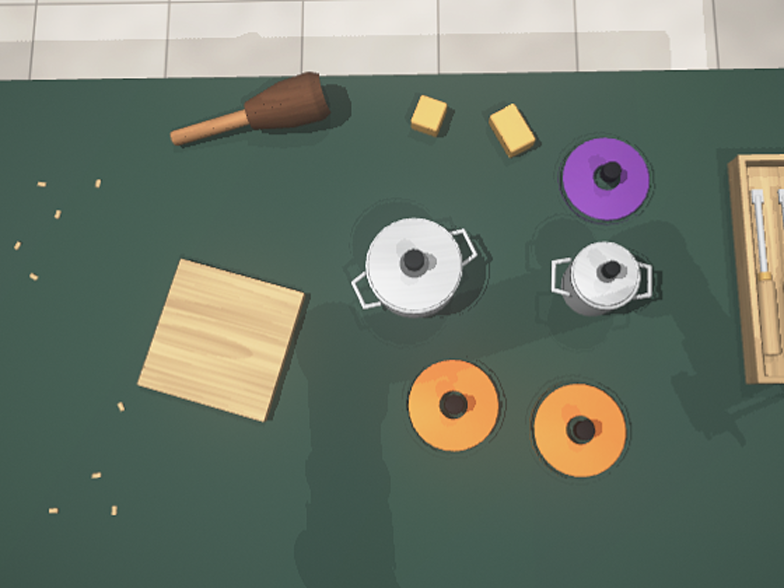

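View pics/s0.png

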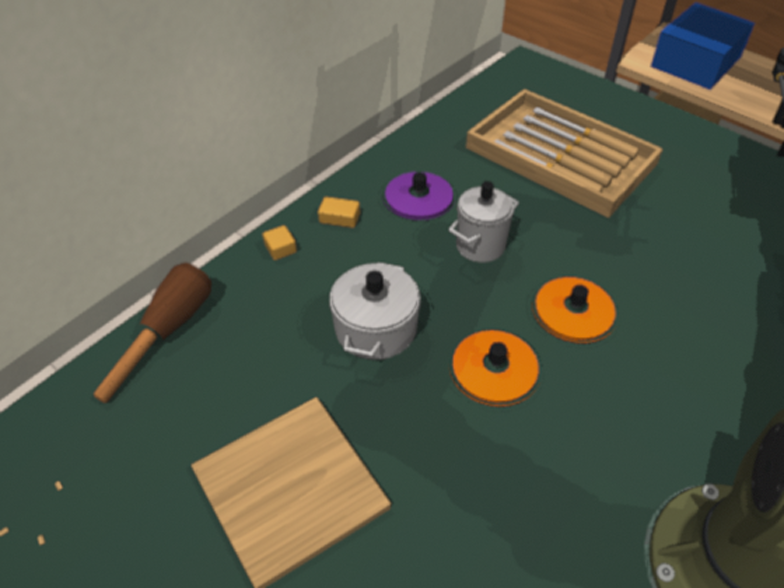

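In the 1.4x top view, the candidates are:
- grey lid on the wide pot (413,265)
- grey lid on the tall narrow pot (605,272)
- orange lids (453,405) and (580,430)
- purple lid (606,178)

By the description, I choose the grey lid at (413,265) with its knob at (413,260). The side view shows it on the low wide pot at (375,300). The board is at (222,340) in the top view.

```bash
python3 - <<'E'
from h import *
a=snap('top','t1.png',(230,130,370,240),5)
s=1.4
b=ctrl.get_image('side')
p=at_z(a,413/s,260/s,.115); print('knob top',p)
o1,d1=ray(a,413/s,260/s);o2,d2=ray(b,375/s,282/s)
t=np.linalg.lstsq(np.c_[d1,-d2],o2-o1,rcond=None)[0];print('tri',o1+d1*t[0],o2+d2*t[1])
print('rim diam',np.linalg.norm(at_z(a,365/s,266/s,.077)-at_z(a,463/s,266/s,.077)))
c=[at_z(a,u/s,v/s,.018) for u,v in ((182,259),(305,292),(266,421),(137,384))]
print('board',np.round(c,4),np.mean(c,0),[np.linalg.norm(c[i]-c[i-1]) for i in range(4)])
print('angs',[np.degrees(np.arctan2(*(c[i]-c[i-1])[[1,0]])) for i in range(4)])
h=[at_z(a,u/s,v/s,.05) for u,v in ((470,243),(358,293))];print('handles',h)
print('tall',at_z(a,611/s,270/s,.135),'purple',at_z(a,606/s,178/s,.02))
T=rot(ctrl.get_state()['tool_rot']);print(T)
E
```

```text
knob top [ 6.13994805e-01 -5.30970569e-04  1.15000000e-01]
tri [ 6.15019755e-01 -4.60674840e-04  1.10295124e-01] [ 6.15197502e-01 -3.56607968e-04  1.10335401e-01]
rim diam 0.14029732801980271
board [[0.6402 0.3542 0.018 ]
 [0.5873 0.1644 0.018 ]
 [0.3959 0.2179 0.018 ]
 [0.4508 0.412  0.018 ]] [0.51855494 0.28712081 0.018     ] [np.float64(0.1979854086145184), np.float64(0.19703741367401187), np.float64(0.19878798701082448), np.float64(0.20173097966117945)]
angs [np.float64(-16.97657799086996), np.float64(-105.56686751540036), np.float64(164.3815295234283), np.float64(74.1881862727209)]
handles [array([ 0.65293575, -0.08374496,  0.05      ]), array([0.57959193, 0.08120027, 0.05      ])]
tall [ 0.59326563 -0.26559764  0.135     ] purple [ 0.76006237 -0.29535806  0.02      ]
[[ 9.26852893e-01  3.75424384e-01 -4.97028819e-04]
 [ 3.75424708e-01 -9.26852292e-01  1.05739893e-03]
 [-6.36989572e-05 -1.16665016e-03 -9.99999317e-01]]
```

View pics/t1.png

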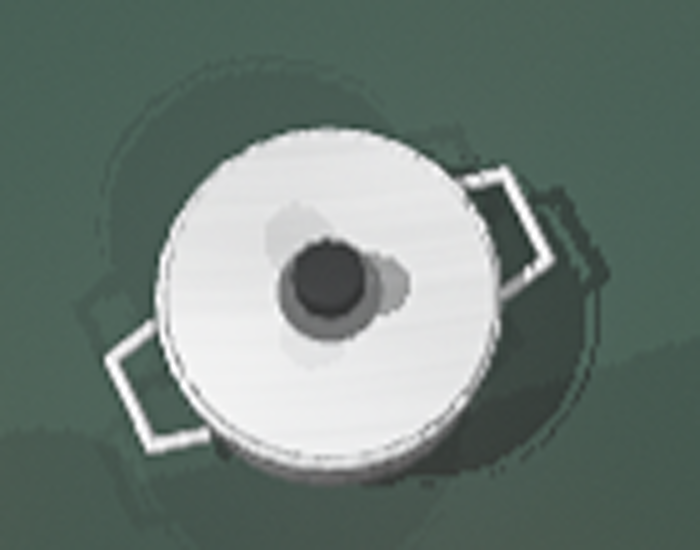

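The crop confirms the wide two-handled pot with a plain steel lid. Its knob is at crop (330,278), and the rim measures about 140 mm, so this is the right lid. I move towards it, staying above the tall pot's knob.

Emit:
jog_arm(moves=[0.08,-0.06,-0.03,0,0,0,1,0.21,-0.15,-0.06,0,0,0,1,0.36,-0.27,-0.08,0,0,0,1,0.51,-0.38,-0.08,0,0,0,1,0.66,-0.49,-0.08,0,0,0,1,0.8,-0.59,-0.08,0,0,0,1,0.9,-0.66,-0.08,0,0,0,1,0.95,-0.7,-0.08,0,0,0,1])

```text
time: 1.2
position: [0.4304, -0.2988, 0.2177]
tool_rot: [3.083, 0.605, 0.0]
ft_force: [-1.1, 0.1, 0.0]
grip_width: 1.001
grip_force: 0.0
```

Emit:
jog_arm(moves=[0.08,-0.06,0,0,0,0,1,0.21,-0.15,0,0,0,0,1,0.36,-0.27,0,0,0,0,1,0.51,-0.38,0,0,0,0,1,0.66,-0.49,0,0,0,0,1,0.8,-0.59,0,0,0,0,1,0.92,-0.67,0,0,0,0,1,0.95,-0.7,0,0,0,0,1])

```text
time: 2.2
position: [0.6154, 0.003, 0.217]
tool_rot: [-3.081, -0.605, 0.001]
ft_force: [-0.7, -0.4, 0.1]
grip_width: 1.003
grip_force: 0.0
```

```bash
cat > go.py <<'E'
from h import *
import sys
def to(P):
    s=ctrl.get_state(); T=rot(s['tool_rot']); print('pos',s['position'],'t',s['time'],'w',s['grip_width'],'gf',s['grip_force'],'ft',s['ft_force'])
    print('tool z',T[:,2],'units',np.round(T.T@(np.array(P)-s['position'])/.3,3),'tilt fix units',np.round(T.T@np.cross(T[:,2],[0,0,-1])/np.radians(60),3))
if len(sys.argv)>3: to([float(x) for x in sys.argv[1:4]])
E
python3 go.py 0.615 -0.0005 0.091; python3 -c "
from h import *
snap('side','s1.png',(180,100,360,280),3.3)"
```

```text
pos [0.61538782 0.00297425 0.21698497] t 2.2 w 1.0025562301429827 gf 0.0 ft [-0.68210711 -0.36189932  0.07146693]
tool z [-6.44673171e-04  1.36437809e-03 -9.99998861e-01] units [-0.006  0.011  0.42 ] tilt fix units [-0.001  0.     0.   ]
```

View pics/s1.png

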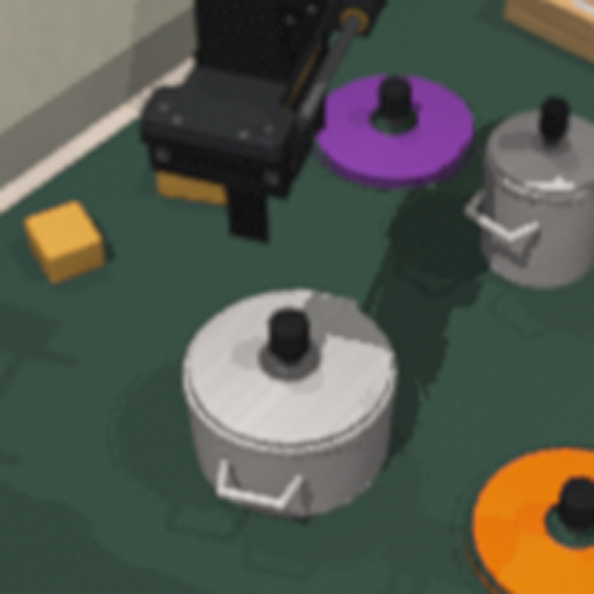

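The crop shows the gripper over the pot at crop (250,200), with the knob at (290,335) and a clear way down. I descend about 126 mm with a small correction, then close.

Emit:
jog_arm(moves=[0,0.005,0.05,0,0,0,1,-0.005,0.01,0.13,0,0,0,1,-0.006,0.011,0.21,0,0,0,1,-0.006,0.011,0.29,0,0,0,1,-0.006,0.011,0.35,0,0,0,1,-0.006,0.011,0.39,0,0,0,1,-0.006,0.011,0.42,0,0,0,1,-0.006,0.011,0.42,0,0,0,1])

```text
time: 3.25
position: [0.614, -0.0031, 0.0912]
tool_rot: [-3.084, -0.601, 0.001]
ft_force: [0.2, -0.4, -0.4]
grip_width: 0.999
grip_force: 0.0
```

Emit:
jog_arm(moves=[0,0,0,0,0,0,0,0,0,0,0,0,0,-0.2,0,0,0,0,0,0,-0.4,0,0,0,0,0,0,-0.7,0,0,0,0,0,0,-1,0,0,0,0,0,0,-1,0,0,0,0,0,0,-1,0,0,0,0,0,0,-1], newtons=30)

```text
time: 4.25
position: [0.6149, -0.0028, 0.0928]
tool_rot: [3.083, 0.601, 0.002]
ft_force: [-0.6, -0.4, 4.5]
grip_width: 0.176
grip_force: 2.2
```

The opening of 15 mm is less than the 28 mm knob, so I look before lifting.

```bash
python3 go.py 0.615 -0.0005 0.091; python3 -c "
from h import *
a=snap('side','s2.png',(210,150,330,270),5)
b=snap('top','x.png',(230,120,370,240),4)
p=cv2.imread('pics/s2.png');q=cv2.imread('pics/x.png')
h=400;cv2.imwrite('pics/c2.png',np.hstack([cv2.resize(p,(h,h)),cv2.resize(q,(400,h))]))"
```

```text
pos [ 0.61487913 -0.00284905  0.09275607] t 4.25 w 0.17624987188422092 gf 2.2329942265147684 ft [-0.59429118 -0.40241151  4.5083805 ]
tool z [ 1.57824294e-03 -9.64114097e-05 -9.99998750e-01] units [ 0.003 -0.007  0.006] tilt fix units [ 0.001 -0.001  0.   ]
```

View pics/c2.png

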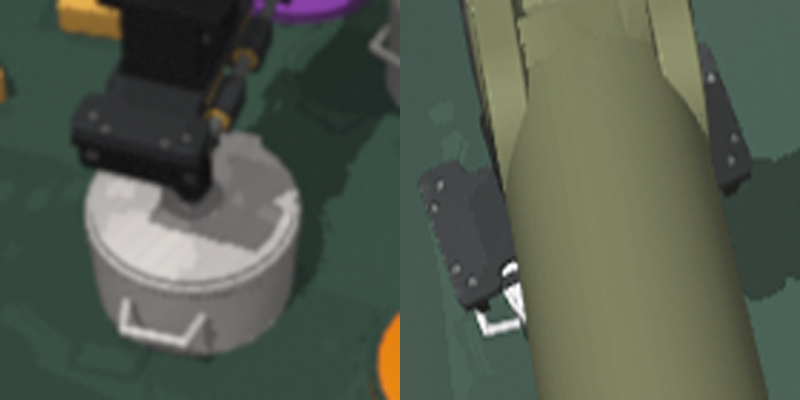

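The side crop shows the fingers around the knob at crop (200,185), and the pot has not shifted. I hold the pose to see whether the fingers have settled.

Emit:
jog_arm(moves=[0,0,-0.004,0,0,0,-1,0,0,-0.004,0,0,0,-1,0,0,-0.004,0,0,0,-1,0,0,-0.004,0,0,0,-1,0,0,-0.004,0,0,0,-1,0,0,-0.004,0,0,0,-1,0,0,-0.004,0,0,0,-1,0,0,-0.004,0,0,0,-1], newtons=30)

```text
time: 5.35
position: [0.6142, -0.0031, 0.0928]
tool_rot: [3.083, 0.601, -0.0]
ft_force: [-0.1, -0.2, 1.3]
grip_width: 0.003
grip_force: 0.8
```

The fingers shut fully and missed the knob. I compare the reported TCP with where the fingertips appear in the images.

```bash
python3 -c "
from h import *
a=snap('side','s3.png',(215,150,315,230),7)
print('TCP in s1 crop',(proj(a,[.6154,.003,.217])-[180,100])*3.3)
f=lambda P:(proj(a,P)-[215,150])*7
print('now TCP',f(ctrl.get_state()['position']),'grasp pt',f([.6142,-.0031,.1115]),'knob top/bot orig',f([.615,-.0005,.121]),f([.615,-.0005,.095]))
for sg in (1,-1): print('s1 finger tip',(proj(a,np.array([.6154,.003,.217])+sg*.0435*np.array([.375,-.927,0]))-[180,100])*3.3)
"
```

```text
TCP in s1 crop [281.45269482 215.86472285]
now TCP [379.85566584 395.00075777] grasp pt [378.37915364 353.83043565] knob top/bot orig [369.93601676 336.14983054] [372.03084274 393.71612851]
s1 finger tip [305.43720147 168.62182743]
s1 finger tip [255.99095731 266.08515163]
```

View pics/s3.png

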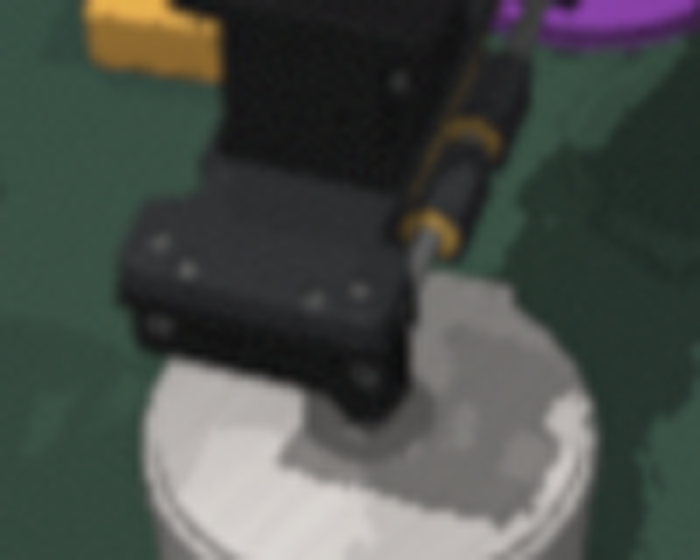

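```bash
python3 - <<'E'
from h import *
# match gripper face (s3, now) in s1 (TCP z .217) to check the reported motion
a=cv2.imread('pics/s1.png');a=cv2.resize(a,(180,180),interpolation=cv2.INTER_AREA)
b=cv2.resize(cv2.imread('pics/s3.png'),(100,80),interpolation=cv2.INTER_AREA)
t=b[23:52,18:56]
for s in (1,1.08,1.15,1.2):
    r=cv2.matchTemplate(a,cv2.resize(t,None,fx=s,fy=s),cv2.TM_CCOEFF_NORMED);_,m,_,l=cv2.minMaxLoc(r)
    print(s,round(m,3),'centre s1',np.array(l)+[180+19*s,100+14.5*s],'centre s3',[215+37,150+37.5])
im=ctrl.get_image('side')
p0=np.array([.6154,.003,.217]);p1=np.array(ctrl.get_state()['position'])
y=np.array([-.375,.927,0])
for o in (.02,.05,.095): 
  for h in (.05,.08,.12): d=y*o+[0,0,h];print(o,h,proj(im,p0+d),proj(im,p1+d))
E
```

```text
1 0.682 centre s1 [259.  226.5] centre s3 [252, 187.5]
1.08 0.706 centre s1 [245.52 136.66] centre s3 [252, 187.5]
1.15 0.715 centre s1 [246.85  136.675] centre s3 [252, 187.5]
1.2 0.704 centre s1 [246.8 136.4] centre s3 [252, 187.5]
0.02 0.05 [260.86788119 152.66956348] [265.50438758 197.15861558]
0.02 0.08 [260.27248066 140.05149425] [265.07612364 186.92447125]
0.02 0.12 [259.43201866 122.14528552] [264.47384741 172.47246054]
0.05 0.05 [255.17736118 163.39883415] [260.50700526 207.67555101]
0.05 0.08 [254.40708802 150.77840154] [259.94202583 197.4962945 ]
0.05 0.12 [253.31762437 132.8349698 ] [259.14622454 183.10018521]
0.095 0.05 [246.15273004 180.44128279] [252.63431824 224.25679391]
0.095 0.08 [245.08787663 167.8523348 ] [251.84204704 214.19116743]
0.095 0.12 [243.57709154 149.90003971] [250.72335275 199.92214257]
```

Emit:
jog_arm(moves=[0,0,-0.005,0,0,0,-1,0,0,-0.01,0,0,0,-1,0,0,-0.015,0,0,0,-1,0,0,-0.02,0,0,0,-1,0,0,-0.025,0,0,0,-1,0,0,-0.03,0,0,0,-1,0,0,-0.03,0,0,0,-1,0,0,-0.03,0,0,0,-1])

```text
time: 6.45
position: [0.6142, -0.003, 0.1018]
tool_rot: [3.084, 0.601, -0.0]
ft_force: [-0.1, -0.8, 0.6]
grip_width: 0.003
grip_force: 0.0
```

```bash
python3 -c "
from h import *
print(ctrl.get_state()['ft_force'])
a=snap('side','s4.png',(200,130,330,250),5)
f=lambda P:(proj(a,P)-[200,130])*5
print('TCP',f(ctrl.get_state()['position']),'knob orig',f([.615,-.0005,.121]),f([.615,-.0005,.095]))
"
```

```text
[-0.12786545 -0.77387617  0.62431582]
TCP [345.67991159 368.26262749] knob orig [339.24001197 340.10702182] [340.73631624 381.22580608]
```

View pics/s4.png

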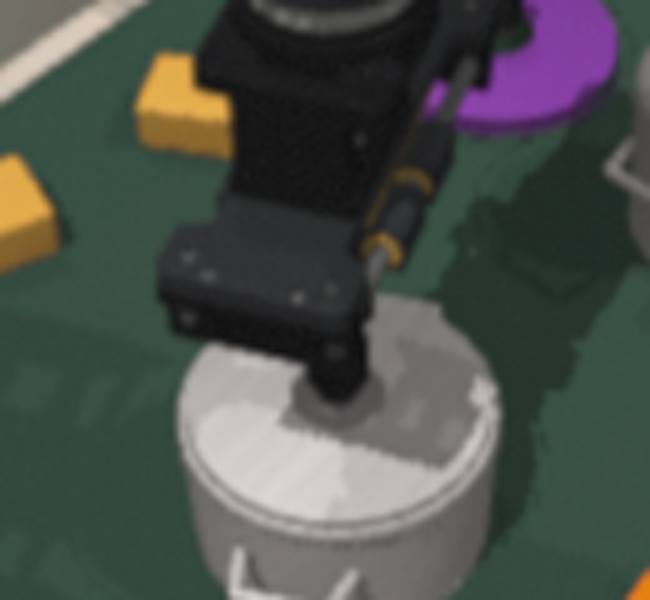

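The knob is still in place at crop (340,380) and the pot is undisturbed, so the fingers closed above it. I rise, turn the gripper 60° so the side camera can see the fingertips, and measure where they really are.

```bash
python3 -c "
from h import *
print(ctrl.get_state()['joint_positions'])"
```

```text
[ 0.42196302  0.35823399 -0.56429558  1.64291233  0.20272537  1.19943692
 -1.37356467]
```

Emit:
jog_arm(moves=[0,0,-0.06,0,0,0,0,0,0,-0.12,0,0,-0.17,0,0,0,-0.17,0,0,-0.34,0,0,0,-0.17,0,0,-0.5,0,0,0,-0.17,0,0,-0.67,0,0,0,-0.17,0,0,-0.84,0,0,0,-0.17,0,0,-1,0,0,0,-0.17,0,0,-1,0])

```text
time: 7.5
position: [0.6146, -0.0031, 0.154]
tool_rot: [2.372, 2.059, 0.001]
ft_force: [-0.3, -0.7, 0.7]
grip_width: 0.499
grip_force: 0.0
```

Emit:
jog_arm(moves=[0,0,0,0,0,-0.17,-0.2,0,0,0,0,0,-0.34,-0.2,0,0,0,0,0,-0.5,-0.2,0,0,0,0,0,-0.5,-0.2,0,0,0,0,0,-0.5,-0.2,0,0,0,0,0,-0.5,-0.2,0,0,0,0,0,-0.5,-0.2,0,0,0,0,0,-0.5,-0.2])

```text
time: 8.5
position: [0.6142, -0.0029, 0.1529]
tool_rot: [1.756, 2.605, -0.0]
ft_force: [-0.3, -0.1, -0.1]
grip_width: 0.4
grip_force: 0.0
```

```bash
python3 -c "
from h import *
s=ctrl.get_state();T=rot(s['tool_rot']);p=s['position'];print(s['joint_positions'],p,s['grip_width'],T[:,1],T[:,2])
a=snap('side','s5.png',(190,90,340,240),4)
f=lambda P:(proj(a,P)-[190,90])*4
w=s['grip_width']*.0435
print('TCP',f(p),'tips',f(p+T[:,1]*w),f(p-T[:,1]*w),'10mm up',f(p+[0,0,.01]))
"
```

```text
[ 0.61445585  0.37484345 -0.81904042  1.57760377  0.28049425  1.31155064
  0.14193297] [ 0.61420655 -0.00293921  0.15285539] 0.400146759463291 [ 9.27068284e-01  3.74892512e-01 -3.26436589e-05] [ 1.78891975e-05 -1.31312749e-04 -9.99999991e-01]
TCP [314.17503071 388.00394752] tips [282.16341414 380.43874824] [346.4321626 395.6334083] 10mm up [313.71511903 374.32037033]
```

View pics/s5.png

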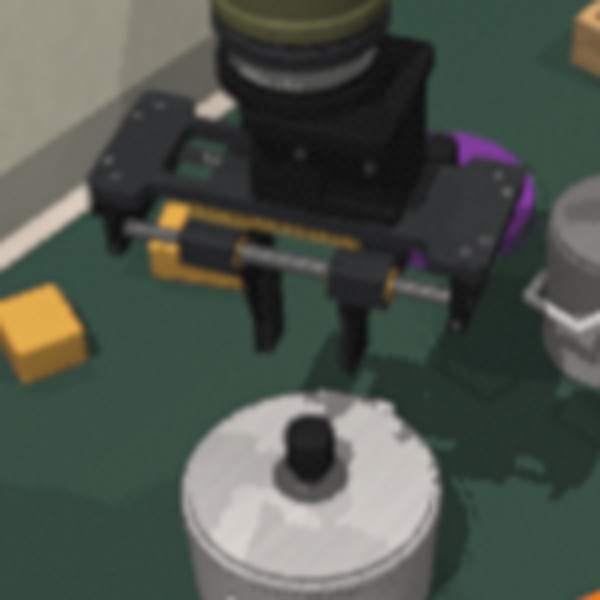

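The tips appear at crop (282,345) and (340,365), against predictions of (282,380) and (346,396). So they sit about 25 mm higher than the reported TCP, which explains closing on the rounded top of the knob. Sideways they line up with the knob at (310,430). I descend deeper in stages, watching the force.

Emit:
jog_arm(moves=[0.006,0.006,0,0,0,0,1,0.006,0.006,0.03,0,0,0,1,0.006,0.006,0.08,0,0,0,1,0.006,0.006,0.13,0,0,0,1,0.006,0.006,0.18,0,0,0,1,0.006,0.006,0.21,0,0,0,1,0.006,0.006,0.23,0,0,0,1,0.006,0.006,0.23,0,0,0,1])

```text
time: 9.55
position: [0.615, -0.0006, 0.0835]
tool_rot: [-1.755, -2.605, 0.0]
ft_force: [0.5, 0.4, -0.0]
grip_width: 0.997
grip_force: 0.0
```

Emit:
jog_arm(moves=[0,0,0.008,0,0,0,1,0,0,0.016,0,0,0,1,0,0,0.024,0,0,0,1,0,0,0.032,0,0,0,1,0,0,0.038,0,0,0,1,0,0,0.043,0,0,0,1,0,0,0.043,0,0,0,1,0,0,0.043,0,0,0,1])

```text
time: 10.55
position: [0.6152, -0.0006, 0.071]
tool_rot: [1.755, 2.605, 0.0]
ft_force: [-0.4, -0.4, -0.1]
grip_width: 1.002
grip_force: 0.0
```

No contact at 0.071, which is below the rim plate height, so the offset is real. I go 3 mm lower and close gently.

Emit:
jog_arm(moves=[0,0,0.01,0,0,0,0.5,0,0,0.01,0,0,0,0,0,0,0.01,0,0,0,-0.2,0,0,0.01,0,0,0,-0.4,0,0,0.01,0,0,0,-0.6,0,0,0.01,0,0,0,-1,0,0,0.01,0,0,0,-1,0,0,0.01,0,0,0,-1], newtons=30)

```text
time: 11.55
position: [0.6154, -0.0005, 0.068]
tool_rot: [1.755, 2.605, 0.001]
ft_force: [0.5, 0.2, -0.9]
grip_width: 0.315
grip_force: 30.0
```

Emit:
jog_arm(moves=[0,0,0,0,0,0,-1,0,0,0,0,0,0,-1,0,0,0,0,0,0,-1,0,0,0,0,0,0,-1,0,0,-0.005,0,0,0,-1,0,0,-0.01,0,0,0,-1,0,0,-0.015,0,0,0,-1,0,0,-0.02,0,0,0,-1], newtons=30)

```text
time: 12.55
position: [0.6149, -0.0008, 0.0738]
tool_rot: [-1.755, -2.605, 0.001]
ft_force: [-0.6, -0.4, -3.2]
grip_width: 0.315
grip_force: 30.0
```

The opening is 27 mm at 30 N and the weight shows on the wrist, so the knob is held. I lift it.

Emit:
jog_arm(moves=[0,0,-0.01,0,0,0,-1,0,0,-0.03,0,0,0,-1,0,0,-0.06,0,0,0,-1,0,0,-0.09,0,0,0,-1,0,0,-0.12,0,0,0,-1,0,0,-0.15,0,0,0,-1,0,0,-0.17,0,0,0,-1,0,0,-0.18,0,0,0,-1])

```text
time: 13.55
position: [0.6153, -0.0006, 0.1284]
tool_rot: [1.755, 2.605, 0.0]
ft_force: [0.6, -0.4, -3.6]
grip_width: 0.312
grip_force: 30.0
```

```bash
python3 go.py 0.5186 0.2871 0.128; python3 -c "
from h import *
a=snap('side','s6.png',(150,90,350,270),3.3)"
```

```text
pos [ 0.61532388 -0.00064059  0.12839276] t 13.55 w 0.3122844128680471 gf 30.00013225246221 ft [ 0.56625408 -0.42176569 -3.60724144]
tool z [ 3.94045910e-04 -1.82395102e-04 -9.99999906e-01] units [1.01e+00 6.10e-02 1.00e-03] tilt fix units [ 0.  0. -0.]
```

View pics/s6.png

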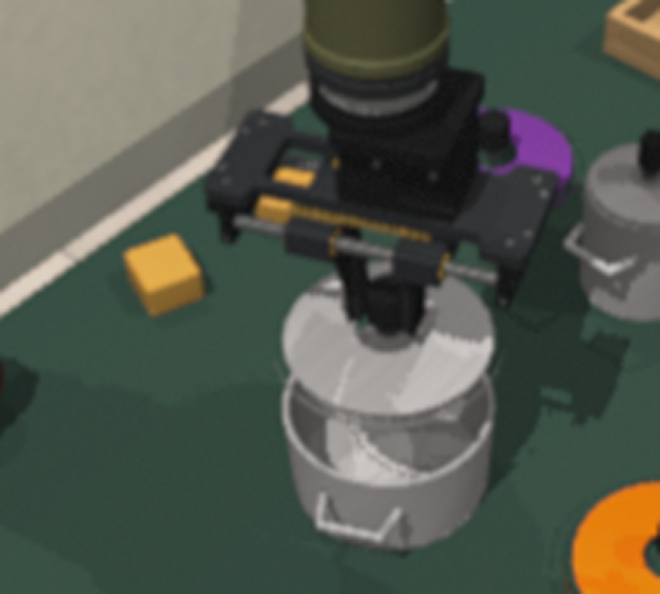

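The lid is held level at crop (388,345), clear of the pot at (388,430), which stands in place. I carry it to the board.

Emit:
jog_arm(moves=[0.04,0,0,0,0,0,-1,0.13,0.01,0,0,0,0,-1,0.28,0.02,0,0,0,0,-1,0.44,0.03,0,0,0,0,-1,0.6,0.04,0,0,0,0,-1,0.76,0.05,0,0,0,0,-1,0.9,0.06,0,0,0,0,-1,1,0.06,0,0,0,0,-1])

```text
time: 14.6
position: [0.5169, 0.2874, 0.1278]
tool_rot: [-1.751, -2.607, -0.0]
ft_force: [-0.5, -1.3, -3.4]
grip_width: 0.308
grip_force: 30.0
```

Emit:
jog_arm(moves=[0.01,0,0,0,0,0,-1,0.01,0,0.02,0,0,0,-1,0.01,0,0.06,0,0,0,-1,0.01,0,0.12,0,0,0,-1,0.01,0,0.18,0,0,0,-1,0.01,0,0.24,0,0,0,-1,0.01,0,0.27,0,0,0,-1,0.01,0,0.28,0,0,0,-1])

```text
time: 15.6
position: [0.5178, 0.287, 0.0431]
tool_rot: [-1.755, -2.605, 0.001]
ft_force: [-0.5, 0.0, -3.1]
grip_width: 0.316
grip_force: 30.0
```

```bash
python3 go.py 0.5186 0.2871 0.019; python3 -c "
from h import *
a=snap('top','t7.png',(60,150,260,330),3.3)
f=lambda P:(proj(a,P)-[60,150])*3.3
p=ctrl.get_state()['position'];print('lid centre pred',f([p[0],p[1],.03+p[2]]))
snap('side','s7.png',(100,200,340,420),2)
a=cv2.imread('pics/t7.png');b=cv2.imread('pics/s7.png')
cv2.imwrite('pics/c7.png',np.hstack([cv2.resize(a,(400,360)),cv2.resize(b,(393,360))]))"
```

```text
pos [0.51778222 0.28695157 0.04312112] t 15.6 w 0.31564822178558455 gf 29.999986616894603 ft [-0.46438573  0.03022818 -3.14118951]
tool z [-9.83096713e-04 -1.76139986e-04 -9.99999501e-01] units [-0.001  0.003  0.08 ] tilt fix units [-0.001 -0.     0.   ]
lid centre pred [301.4220107 292.6892775]
```

View pics/c7.png

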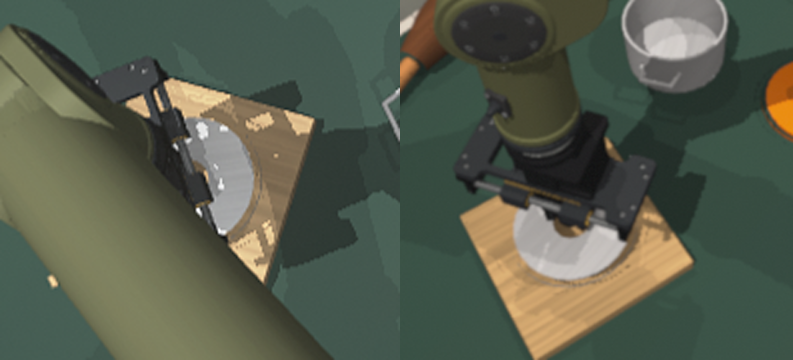

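The lid hangs over the board: right edge at (253,180) in the left panel, whole disc at (575,245) on the board in the right panel. I lower it slowly, watching the force.

Emit:
jog_arm(moves=[0,0,0.01,0,0,0,-1,0,0,0.02,0,0,0,-1,0,0,0.03,0,0,0,-1,0,0,0.04,0,0,0,-1,0,0,0.05,0,0,0,-1,0,0,0.06,0,0,0,-1,0,0,0.068,0,0,0,-1,0,0,0.072,0,0,0,-1])

```text
time: 16.7
position: [0.5181, 0.2869, 0.0221]
tool_rot: [-1.756, -2.605, 0.0]
ft_force: [0.0, -0.7, -2.2]
grip_width: 0.318
grip_force: 30.0
```

Emit:
jog_arm(moves=[0,0,0.001,0,0,0,-1,0,0,0.002,0,0,0,-1,0,0,0.003,0,0,0,-1,0,0,0.004,0,0,0,-1,0,0,0.005,0,0,0,-1,0,0,0.006,0,0,0,-1,0,0,0.007,0,0,0,-1,0,0,0.008,0,0,0,-1])

```text
time: 17.7
position: [0.5182, 0.2869, 0.0199]
tool_rot: [1.756, 2.605, -0.0]
ft_force: [0.3, -0.2, -3.1]
grip_width: 0.315
grip_force: 30.0
```

Emit:
jog_arm(moves=[0,0,0.001,0,0,0,-1,0,0,0.002,0,0,0,-1,0,0,0.003,0,0,0,-1,0,0,0.004,0,0,0,-1,0,0,0.005,0,0,0,-1,0,0,0.006,0,0,0,-1,0,0,0.006,0,0,0,-1,0,0,0.006,0,0,0,-1])

```text
time: 18.7
position: [0.5181, 0.2869, 0.0188]
tool_rot: [1.756, 2.605, -0.001]
ft_force: [-2.8, -2.1, 6.0]
grip_width: 0.316
grip_force: 30.0
```

The lid has touched down (+6 N). I release it and go straight up.

Emit:
jog_arm(moves=[0,0,0,0,0,0,-0.3,0,0,0,0,0,0,-0.2,0,0,0,0,0,0,0,0,0,0,0,0,0,0.3,0,0,0,0,0,0,0.6,0,0,0,0,0,0,0.6,0,0,0,0,0,0,0.6,0,0,0,0,0,0,0.6], newtons=10)

```text
time: 19.7
position: [0.5181, 0.287, 0.0181]
tool_rot: [1.756, 2.605, -0.0]
ft_force: [0.4, 0.4, -0.4]
grip_width: 0.797
grip_force: 0.0
```

Emit:
jog_arm(moves=[0,0,-0.02,0,0,0,0.6,0,0,-0.06,0,0,0,0.6,0,0,-0.12,0,0,0,0.6,0,0,-0.2,0,0,0,0.6,0,0,-0.3,0,0,0,0.6,0,0,-0.4,0,0,0,0.6,0,0,-0.48,0,0,0,0.6,0,0,-0.5,0,0,0,0.6])

```text
time: 20.7
position: [0.5191, 0.2879, 0.171]
tool_rot: [1.754, 2.603, 0.005]
ft_force: [-0.6, -0.1, -0.8]
grip_width: 0.801
grip_force: 0.0
```

```bash
python3 -c "
from h import *
a=snap('side','s8.png',(60,130,380,420),2)
f=lambda P:(proj(a,P)-[60,130])*2
print('board corners',[f(c).round() for c in ([.6402,.3542,.018],[.5873,.1644,.018],[.3959,.2179,.018],[.4508,.412,.018])])
print('lid rim if centred',[f([.5186+.073*np.cos(t),.2871+.073*np.sin(t),.03]).round() for t in (0,1.57,3.14,4.71)],'knob top',f([.5186,.2871,.072]))"
```

```text
board corners [array([158., 403.]), array([333., 306.]), array([441., 457.]), array([246., 580.])]
lid rim if centred [array([241., 379.]), array([235., 481.]), array([349., 473.]), array([347., 372.])] knob top [287.05897911 404.39045146]
```

View pics/s8.png

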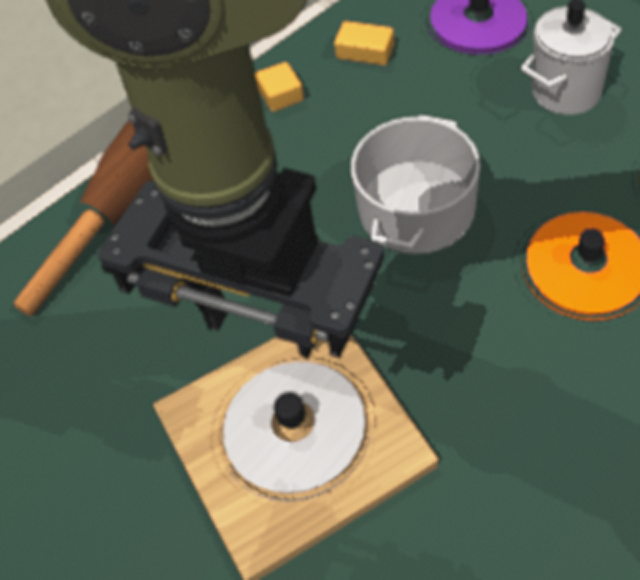

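The lid lies flat and centred on the board, with the knob at (288,408). The pot stands open at (415,185), the tall pot is still closed at (572,60), and the gripper is clear.

```bash
python3 -c "
from bench import ctrl
print(ctrl.close_job())"
```

```text
the job is handed in; nothing more can be done
None
```

The wide pot's lid is flat on the square board with the knob up, the pot stands open where it was, the tall pot is still closed, and the job is handed in (the first grasp closed above the knob, so I regrasped it lower).

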